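# Load the crucible and swing the support plate in over the burner

## Task

Get the crucible ready for heating: while the steel support plate is still swung out from the spirit burner, stand the porcelain crucible upright in the plate's round hole and let go of it. Then, without handling the crucible again, push the plate only by the black guard on its free corner so that it turns about the stand's upright, bed it against the red rubber bung of the stop with a gentle push of about 8 N for a moment (the bung must not take more than 15 N), and leave it resting there with the crucible still seated. Do not disturb the rest of the bench.

Things in the scene. Friction and masses are not known exactly. Their poses are not given: they have to be found in the camera images.
- stand: Retort stand bolted to the bench: grey iron base 220 x 140 x 12 mm, steel upright 12 mm thick, 302 mm tall. Origin: on the upright's axis at bench level; its z axis is the pin the plate turns about. Its -x axis points from the upright along the base, over the burner; with the plate fully in, the plate points roughly that way. The stop stands on its -y side.
- plate: Steel swing plate, 170 x 110 x 4 mm, on a sleeve on the upright, underside 150 mm above the bench. Origin: on the upright's axis, level with the underside; x outward along the plate, y to its leading side. Sheet: x -12 to 158, y -76 to 35 mm. Goes in anticlockwise seen from above, from 0.95 to 1.25 rad out. Stiff sleeve: about 1.5 N at the guard turns it; it stays where left.
- seat (a point): Centre of the round hole (39 mm diameter) in the plate, on its top face; plate coordinates x 100, y -21, z 4 mm. The crucible's taper hangs in it with the crucible's underside about 25 mm below the top face, its rim about 27 mm above it. Turns with the plate.
- push_face (a point): Middle of the pushing face of the black heat guard on the plate's free corner, trailing side; plate coordinates x 136, y -80, z 6 mm. The face is upright, 44 mm long (along the plate's x), 26 mm high, and looks along the plate's -y. Push along the plate's +y. Turns with the plate.
- stop: Stop: aluminium boss head 26 x 26 x 52 mm, fixed to the stand. Origin: where a 9 mm rod passes through it along the stand's +y, level with the lip. On the rod's end a red-brown rubber bung 22 mm across, springy (5 N/mm, yields 5 mm). How far the rod was run out is not measured: bung face 49 to 81 mm from the origin, so the plate meets it within 0.15 rad either side of the stand's -x axis.
- crucible_mid (a point): Middle of the white porcelain crucible, half-way up: 52 mm tall, tapering from 24 mm across at the foot to 44 mm at 34 mm height, then nearly straight to 47 mm at the rim; about 55 g. Its underside is 26 mm below this point. It starts upright on the white tile. Grip it from above across its top 18 mm.
- tile: White heatproof tile 150 x 150 x 8 mm on the bench, fixed. Origin: centre of its underside.
- burner: Glass spirit burner, 72 mm across, 94 mm tall, on the stand's base; not to be disturbed. Origin: centre of its underside.
- lid: Crucible lid, 53 mm across, on the bench; leave alone. Origin: centre of its underside.
- tongs: Steel crucible tongs, 210 mm long, flat on the bench; leave alone.
- goggles: Safety goggles on the bench; leave alone.
- mortar: White mortar 104 mm across, 55 mm tall; leave alone.
- beaker: Glass beaker 64 mm across, 75 mm tall; leave alone.
- wash_bottle: Wash bottle with red cap 68 mm across, 190 mm tall; leave alone.
- pen: Black pen 140 mm long; leave alone.
- lip (a point): On the outer face of the lip folded up along the plate's leading edge (16 mm high from the underside), at the place that meets the bung: plate coordinates x 120, y 35, z 8 mm. Turns with the plate.
Mind the look-alikes: they are no part of the job. What is shaped like the part that bears crucible_mid but orange is not meant.

How it is judged:
By the outcome, as a careful person would: the job done as asked, in the order asked, and still so for the second after the job is handed in, with the robot touching nothing.
It also fails if it takes over 58 s, if anything falls off the work surface, if the arm or the gripper's body presses on something with over 40 N, if the wrist force passes 120 N, or if a joint passes its speed limit or range.

## Robot

A 7-joint arm with a two-finger parallel gripper is mounted at the origin on the work surface. World frame = base frame: x ahead of the robot, y to its left, z up, the work surface at z = 0. Lengths are in mm, angles in rad, forces in N, time in s.
With the tool pointing down it reaches from about 400 to 875 mm from the base axis. Payload 4.4 kg.
Tool frame: the origin (TCP) lies on the centre line of the jaws, within the pads' length; the fingertips stand 25 mm ahead of it and the grasp point (between the pads) lies 6 mm ahead of it; x points along the fingers, y is the direction in which the jaws open and shut, and the axes are right-handed (so a half turn about x gives the same grasp; the last joint's range is limited). The gripper opens to 85 mm and grips with 20 to 120 N. Pads are 22 mm wide; open, the fingers measure 114 mm over their backs; the gripper's body (76 mm by 85 mm) begins 54 mm behind the grasp point. The pads swing forward as they close: fully open they stand 13 mm farther back than shut.
Start: joints at [1.089, 0.628, 0.038, 1.517, -0.027, 0.996, -0.02], TCP at [262.576, -594.618, 256.313] pointing down, gripper open.
Joint ranges: [-3.06, 3.06], [-0.37, 2.12], [-1.25, 1.32], [0.18, 2.47], [-1.1, 4.24], [0.23, 1.98], [-2.94, 2.94]. Speed limits (rad/s): [2.57, 2.57, 3.14, 3.14, 3.14, 3.14, 3.14].

## Interface

Orientations are given as [roll, pitch, yaw] about the fixed x, y, z axes, in that order (R = Rz(yaw) Ry(pitch) Rx(roll)).
In Python, from cell import * gives the robot as it stands. The module is installed in compiled form; this text tells all that it offers.
- The arm moves only by the tool jog_arm, never from a script. Its argument "series" is a list of rows, each a list of 3 entries, a list of its own where there are three numbers: the turn, a rotation vector about the tool's x, y, z in degrees, then the shift along the tool's x, y, z in mm, then the gripper's target within -1 to 1 (shut at 1, half-way at 0, fully open at -1). In form: [[[rx, ry, rz], [dx, dy, dz], hand], ...]. A call has 1 to 8 rows; each row shifts and turns the commanded pose from where the row before left it, along the tool's axes as they then stand; what a row does not reach is not made up. A row lasts 1/8 s, in which the tool goes at most 62.5 mm and 10.7 degrees, less where a joint would pass 70% of its speed; a pose out of reach is approached as far as the arm can. A call is refused whole if a number of a shift passes 62.5 or a number of a turn 10.7, either way. A call with a gripper value outside its range is refused whole. The fingers move at their own pace and stop on an object; the grip force is fixed at half the most. Time passes only in rows, so rows that do not move let the fingers close. It gives the time, the measured TCP pose, the force and the opening at its end, in the units of the state.
- read_state(): the state, without advancing time (a new reading comes with each control period).
- get_image(name): name is "scene" or "top" or "wrist"; returns a dict with "img" (400x640x3 uint8, red, green, blue), "range_z" (400x640 float32, mm along the optical axis (not along the pixel's ray), 0 where there is no reading), "fovy" (degrees; the focal length in pixels is half the picture's height over the tangent of half this angle, whatever the lens; pixels are square), "cx", "cy" (the principal point, pixels), "cam_to_world" (4x4, takes a point from camera to world coordinates). Camera axes: x right, y up, looking along -z (the intrinsics and any distortion apply to the point x, -y, -z); pixel columns grow to the right and rows downward; lengths in mm; the calibration is good to about 2 mm. A picture is of the moment at which its call begins.
- finish_job(): hands the job in, once; it reports no verdict.
The state is a dict: "clock": time; "qpos": joint angles; "qd": joint speeds; "tau": joint torques, N m; "eef_pos": TCP position; "tool_rot": TCP orientation; "force": force on the tool from outside, world axes, zero at the start; "torque": the same for the moment, N m; "width": finger opening in mm.
Only numpy, scipy, OpenCV 4.12 (cv2) and the standard library are available. Lean on these libraries where they do the work, as an engineer would, in place of code of your own. Each camera call takes 0.05 s, during which the arm holds its last target. There are 200 camera calls.

## Working session

There is one attempt and no reset: what is moved stays moved. The work goes in short steps, Python scripts to look and compute and a tool call to move; the robot and the scene stay as the last step left them, time stands still between calls to the robot, and variables do not carry over. Pictures are saved under pics/ and viewed, about 8 in all and at most 12, crops included, and the job is handed in when it is done.

Besides the shell and the picture viewer there is one more tool, called as name(argument=value, ...), one argument or row to a line, values as JSON. jog_arm: Moves the arm, as the interface text tells. Its arguments: {"type":"object","properties":{"series":{"type":"array"}},"required":["series"]}

```bash
mkdir -p pics; cat > h.py <<'E'
from cell import *
import numpy as np, cv2
from scipy.spatial.transform import Rotation as R
def cap(n,f=None):
    d=get_image(n); np.savez('%s.npz'%(f or n),**d)
    cv2.imwrite('pics/%s.png'%(f or n),d['img'][:,:,::-1]); return d
def load(f): 
    d=np.load('%s.npz'%f); return {k:d[k] for k in d}
def P(d,u,v,z=None):
    """world point of pixel, by range or by intersect with height z"""
    f=200/np.tan(np.radians(float(d['fovy']))/2); M=d['cam_to_world']
    ray=np.array([(u-d['cx'])/f,-(v-d['cy'])/f,-1.]); 
    if z is None:
        r=d['range_z'][int(v)-1:int(v)+2,int(u)-1:int(u)+2]; r=np.median(r[r>0]) if (r>0).any() else np.nan
        return M[:3,:3]@(ray*r)+M[:3,3]
    w=M[:3,:3]@ray; return M[:3,3]+w*(z-M[2,3])/w[2]
E
python3 - <<'E'
from h import *
for n in ('scene','top'):
    d=cap(n); print(n,{k:(v if np.ndim(v)<1 else v.shape) for k,v in d.items() }); print(d['cam_to_world'].round(2))
s=read_state(); print(s)
E
```

```text
scene {'img': (400, 640, 3), 'range_z': (400, 640), 'fovy': 55.05115151283609, 'cx': 319.2807094469322, 'cy': 200.0360921012836, 'cam_to_world': (4, 4)}
[[ 4.80000e-01 -5.70000e-01  6.70000e-01  1.27175e+03]
 [ 8.80000e-01  3.00000e-01 -3.70000e-01 -4.38060e+02]
 [ 1.00000e-02  7.70000e-01  6.40000e-01  8.45140e+02]
 [ 0.00000e+00  0.00000e+00  0.00000e+00  1.00000e+00]]
top {'img': (400, 640, 3), 'range_z': (400, 640), 'fovy': 54.94068022204024, 'cx': 322.531862706875, 'cy': 197.593471316957, 'cam_to_world': (4, 4)}
[[ 0.00000e+00  9.80000e-01 -1.70000e-01  3.16640e+02]
 [-1.00000e+00  0.00000e+00 -1.00000e-02 -2.25700e+01]
 [-1.00000e-02  1.70000e-01  9.80000e-01  1.18089e+03]
 [ 0.00000e+00  0.00000e+00  0.00000e+00  1.00000e+00]]
{'clock': 0.1, 'qpos': array([ 1.0891958 ,  0.62924352,  0.03844955,  1.51824878, -0.02697896,
        0.99630635, -0.01997776]), 'qd': array([-0.00022137, -0.00196116,  0.00089431, -0.00437284, -0.00020747,
        0.00062411, -0.00083448]), 'tau': array([ 3.41624152e-03, -5.64536512e+01,  1.23089880e+00, -1.93974316e+01,
        1.14117673e-02,  5.43402581e-03, -2.79494721e-07]), 'eef_pos': array([ 262.36522286, -594.14117131,  255.49380375]), 'tool_rot': array([-1.54917387,  1.56910842,  2.00824957]), 'force': array([-0.15699414,  0.18410322, -0.17455109]), 'torque': array([0.00695719, 0.05785293, 0.0159089 ]), 'width': 85.2845888317071}
```

View pics/top.png

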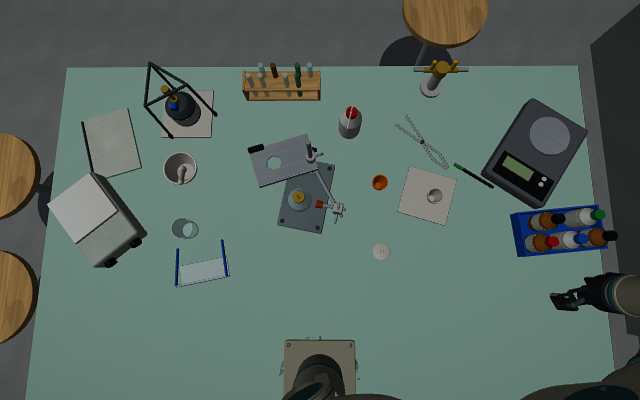

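View pics/scene.png

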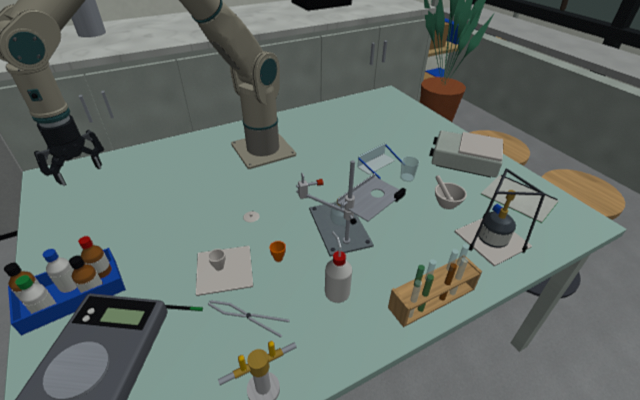

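Top view: plate hole at about (274,163), guard (256,148), upright about (310,155), bung (320,204), crucible on the tile at (434,196). I'll enlarge that area.

```bash
python3 - <<'E'
from h import *
d=load('top'); c=d['img'][125:245,242:442,::-1]; cv2.imwrite('pics/top_c.png',cv2.resize(c,None,fx=4,fy=4,interpolation=cv2.INTER_CUBIC))
for u,v in [(434,196),(425,205),(310,140),(265,170),(290,145),(256,148),(297,196),(320,204),(335,210)]: print(u,v,P(d,u,v).round(0))
E
```

```text
434 196 [ 526. -350.   15.]
425 205 [ 499. -323.    8.]
310 140 [711.  33.  -1.]
265 170 [574. 148. 154.]
290 145 [645.  81. 154.]
256 148 [632. 173. 168.]
297 196 [510.  64. 101.]
320 204 [477.  -3. 167.]
335 210 [461. -43. 166.]
```

View pics/top_c.png

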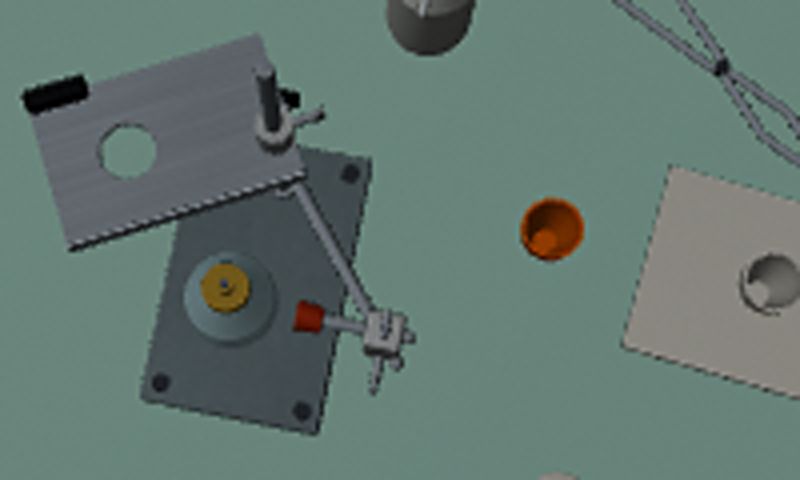

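Crop: hole (128,151), lip line (72,248)–(305,175), upright top (264,68), bung face (296,314), boss (384,330), crucible rim (773,283) in 4x crop pixels.

```bash
python3 - <<'E'
from h import *
from scipy.optimize import least_squares
d=load('top'); c=lambda x,y,z:P(d,242+x/4,125+y/4,z)
obs=[((100,-21,4),c(128,151,154)),((158,35,16),c(72,246,166)),((-12,35,16),c(305,174,166)),((-12,-76,4),c(258,35,154)),((158,-80,19),c(22,98,169)),((114,-80,19),c(88,76,169)),((0,0,152),c(264,68,302))]
A=np.array([o[0][:2] for o in obs]);B=np.array([o[1][:2] for o in obs])
def f(p): 
    C,S=np.cos(p[2]),np.sin(p[2]); return (A@np.array([[C,S],[-S,C]])+p[:2]-B)
r=least_squares(lambda p:f(p).ravel(),[640,40,1.7],loss='soft_l1'); print(r.x, f(r.x).round(1).tolist())
p=r.x;Rm=lambda t:np.array([[np.cos(t),-np.sin(t)],[np.sin(t),np.cos(t)]])
for n,q in dict(seat=(100,-21),push=(136,-80)).items(): print(n,Rm(p[2])@q+p[:2])
b=[c(174,148,12),c(371,159,12),c(318,434,12),c(142,402,12)]
print('base',np.round(b,0)[:,:2].tolist()); e=b[2]-b[1]; print('stand -x dir angle',np.arctan2(e[1],e[0]))
e=b[3]-b[2]; print(np.arctan2(e[1],e[0])-np.pi/2)
print('bungface',c(296,314,158),c(322,320,158),'boss',c(384,330,158))
# crucible: points near rim by range
im=d['range_z']; pts=np.array([P(d,u,v) for u in range(420,450) for v in range(180,212)]); 
q=pts[(pts[:,2]>50)&(pts[:,2]<70)]; print(len(q),q.mean(0),q.min(0),q.max(0)); print('rim c',c(773,283,60))
s=load('scene'); print(P(s,217,254,60))
M=R.from_euler('xyz',read_state()['tool_rot']).as_matrix(); print(M.round(3))
E
```

```text
[604.26069519  21.94945632   1.89641259] [[-2.0, -0.8], [-4.3, 1.8], [0.3, -2.4], [2.5, -0.4], [2.0, 1.6], [0.5, 4.7], [-0.8, -1.2]]
seat [592.16795145 123.4125804 ]
push [636.55158552 176.39458704]
base [[635.0, 108.0], [626.0, -46.0], [411.0, -5.0], [435.0, 129.0]]
stand -x dir angle 2.9538762815437622
-0.1780660166254544
bungface [479.74290085   7.57867308 158.        ] [475.66677112  -9.93773374 158.        ] boss [468.89824378 -51.59590568 158.        ]
55 [ 525.81024282 -350.58657491   54.45023559] [ 503.39537076 -365.22999952   50.13275779] [ 543.60997253 -324.04376313   57.78179013]
rim c [ 518.73031192 -341.34869573   60.        ]
[ 523.78510402 -338.62262785   60.        ]
[[-0.001  0.404 -0.915]
 [ 0.002 -0.915 -0.404]
 [-1.    -0.002  0.   ]]
```

jog_arm(
  series=[
    [[5.2, 0, 0], [0, -16, -42], -1],
    [[0, 0, 0], [0, -12, -44], -1],
    [[0, 0, 0], [0, -12, -44], -1],
    [[0, 0, 0], [0, -12, -44], -1],
    [[0, 0, 0], [0, -12, -44], -1],
    [[0, 0, 0], [0, -12, -44], -1],
    [[0, 0, 0], [0, -12, -44], -1],
    [[0, 0, 0], [0, -12, -42], -1],
  ],
)

```text
clock: 1.1
eef_pos: [558.7, -384.5, 255.8]
tool_rot: [-1.006, 1.57, 2.461]
force: [0.5, -0.9, -1.0]
width: 85.3
```

```bash
python3 - <<'E'
from h import *
s=read_state(); print(s['clock'],s['eef_pos'],s['width']); print(R.from_euler('xyz',s['tool_rot']).as_matrix().round(3))
d=cap('wrist','w1'); print(d['cam_to_world'].round(2))
E
```

```text
1.1 [ 558.71985946 -384.46077495  255.79943032] 85.29780711569519
[[-0.001  0.32  -0.948]
 [ 0.001 -0.948 -0.32 ]
 [-1.    -0.001  0.   ]]
[[ 3.2000e-01  9.0000e-01  3.1000e-01  6.3757e+02]
 [-9.5000e-01  3.0000e-01  1.0000e-01 -3.5797e+02]
 [-0.0000e+00 -3.2000e-01  9.5000e-01  3.7282e+02]
 [ 0.0000e+00  0.0000e+00  0.0000e+00  1.0000e+00]]
```

View pics/w1.png

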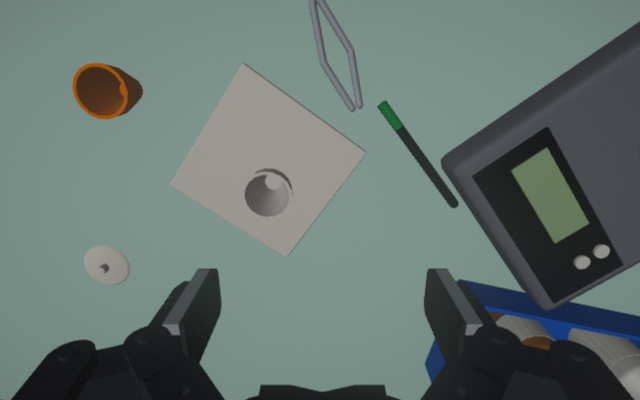

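Wrist view: crucible rim centred about (269,192), jaws aligned at bottom.

```bash
python3 - <<'E'
from h import *
d=load('w1')
for u,v in [(269,192),(246,192),(292,192),(269,169),(269,216)]: print(P(d,u,v,60).round(1))
pts=np.array([P(d,u,v) for u in range(235,305) for v in range(158,228)]); q=pts[(pts[:,2]>57)&(pts[:,2]<64)]
print(len(q),cv2.minEnclosingCircle(q[:,:2].astype(np.float32)),q[:,2].max())
s=read_state();M=R.from_euler('xyz',s['tool_rot']).as_matrix()
c=P(d,269,192,60); c[2]=s['eef_pos'][2]; print(M.T@(c-s['eef_pos']))
# tip heights from range
for u,v in [(205,290),(440,290),(173,330)]: print(M.T@(P(d,u,v)-s['eef_pos']))
E
```

```text
[ 526.  -344.2   60. ]
[ 519.3 -324.3   60. ]
[ 532.8 -364.1   60. ]
[ 546.9 -338.2   60. ]
[ 503.3 -350.7   60. ]
552 ((521.7525634765625, -343.1236267089844), 23.658462524414062) 60.283347851218764
[-2.17704148e-02 -4.47854852e+01  2.62096473e+01]
[ -4.87817733 -38.29608551  -1.37091241]
[-4.61482041 46.99852227 -0.39295277]
[-25.3663126  -42.01617969  -0.65406035]
```

```bash
python3 - <<'E'
from h import *
s=read_state();M=R.from_euler('xyz',s['tool_rot']).as_matrix()
print(s['eef_pos'],M.T@(np.array([522,-343,64])-s['eef_pos']))
E
```

```text
[ 565.47337459 -377.93220063  255.51664422] [191.4757693  -46.60934168  30.87745121]
```

jog_arm(
  series=[
    [[0, 0, 0], [0, -52, 20], -1],
    [[0, 0, 0], [40, 0, 0], -1],
    [[0, 0, 0], [40, 0, 0], -1],
    [[0, 0, 0], [20, 0, 0], -1],
    [[0, 0, 0], [0, 0, 0], -1],
    [[0, 0, 0], [0, 0, 0], -1],
  ],
)

```text
clock: 1.9
eef_pos: [522.5, -343.2, 157.1]
tool_rot: [2.224, 1.57, -0.593]
force: [-0.1, 0.3, -0.2]
width: 85.2
```

```bash
python3 - <<'E'
from h import *
s=read_state();M=R.from_euler('xyz',s['tool_rot']).as_matrix()
print(s['eef_pos'],s['qd'].round(3),M.T@(np.array([522,-343,64])-s['eef_pos']))
d=cap('wrist','w2')
pts=np.array([P(d,u,v) for u in range(150,490) for v in range(0,398)]); q=pts[(pts[:,2]>57)&(pts[:,2]<64)]
print(len(q),cv2.minEnclosingCircle(q[:,:2].astype(np.float32)))
E
```

```text
[ 522.53681478 -343.23610041  157.06166798] [-0.002 -0.014  0.001 -0.01  -0.001  0.    -0.001] [93.06090613 -0.48404323  0.50141136]
1136 ((521.785400390625, -343.0087890625), 23.66547393798828)
```

jog_arm(
  series=[
    [[0, 0, 0], [40, 0, 0], -1],
    [[0, 0, 0], [35, 0, 0], -1],
    [[0, 0, 0], [17, 0, 0], -1],
    [[0, 0, 0], [0, 0, 0], -1],
    [[0, 0, 0], [0, 0, 0], 1],
    [[0, 0, 0], [0, 0, 0], 1],
    [[0, 0, 0], [0, 0, 0], 1],
    [[0, 0, 0], [0, 0, 0], 1],
  ],
)

```text
clock: 2.95
eef_pos: [523.0, -343.2, 66.2]
tool_rot: [2.335, 1.568, -0.481]
force: [-1.4, 0.5, 6.2]
width: 43.9
```

jog_arm(
  series=[
    [[0, 0, 0], [0, 0, 0], 1],
    [[0, 0, 0], [0, 0, 0], 1],
    [[0, 0, 0], [0, 0, 0], 1],
  ],
)

```text
clock: 3.32
eef_pos: [523.0, -343.2, 66.2]
tool_rot: [2.339, 1.568, -0.477]
force: [-1.1, 2.0, 7.3]
width: 43.6
```

```bash
python3 - <<'E'
from h import *
d=cap('wrist','w3'); cap('scene','s3')
s=read_state(); print(s['eef_pos'],s['width'],s['force'])
a=d['img'][150:400,160:480,::-1]
b=cv2.resize(load('s3')['img'][190:310,140:300,::-1],(400,300))
cv2.imwrite('pics/g3.png',np.hstack([cv2.resize(a,(400,300)),b]))
E
```

```text
[ 523.03063185 -343.27353107   66.19846355] 43.28923375235237 [-1.09833441  1.63391998  6.98882191]
```

View pics/g3.png

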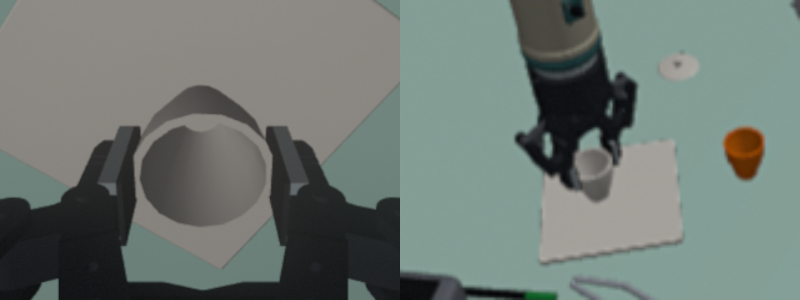

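Crucible held centrally between the pads (width ~43.5, upright). Lift.

jog_arm(
  series=[
    [[0, 0, 0], [-5, 0, 0], 1],
    [[0, 0, 0], [-15, 0, 0], 1],
    [[0, 0, 0], [-40, 0, 0], 1],
    [[0, 0, 0], [-55, 0, 0], 1],
    [[0, 0, 0], [-50, 0, 0], 1],
    [[0, 0, 0], [-15, 0, 0], 1],
    [[0, 0, 0], [0, 0, 0], 1],
    [[0, 0, 0], [0, 0, 0], 1],
  ],
)

```text
clock: 4.42
eef_pos: [521.2, -342.1, 242.7]
tool_rot: [-0.902, 1.568, 2.564]
force: [0.8, 1.0, 0.2]
width: 44.1
```

```bash
python3 - <<'E'
from h import *
s=read_state();M=R.from_euler('xyz',s['tool_rot']).as_matrix()
d=cap('wrist','w4'); print(s['clock'],s['eef_pos'],s['width'],s['force'],s['qpos'].round(2)); print(M.round(3))
pts=np.array([P(d,u,v) for u in range(150,490) for v in range(0,398)]); l=(pts-s['eef_pos'])@M
print('in tool frame: along x hist', np.histogram(l[(np.hypot(l[:,1],l[:,2])<26)][:,0],bins=range(-30,60,4)))
q=l[(l[:,0]>3)&(l[:,0]<12)&(np.hypot(l[:,1],l[:,2])<30)&(abs(l[:,1])<19)]; print(len(q),q.min(0),q.max(0),q.mean(0))
cv2.imwrite('pics/w4c.png',d['img'][150:400,160:480,::-1])
print('to seat, tool axes',M.T@(np.array([592.2,123.4,234])-s['eef_pos']))
E
```

```text
4.425 [ 521.17511661 -342.11125032  242.71589076] 44.083225287577385 [0.80291664 1.00546358 0.22511883] [ 0.5   0.61  0.07  1.61 -0.05  0.93 -0.67]
[[-0.003  0.319 -0.948]
 [ 0.002 -0.948 -0.319]
 [-1.    -0.003  0.002]]
in tool frame: along x hist (array([  92,   23,   38,  422,  621,  285,  271,  234,  297, 3085, 1190,
       1074,  967,  865,  757,  681,  557,  480,  384,  321,  240,  170]), array([-30, -26, -22, -18, -14, -10,  -6,  -2,   2,   6,  10,  14,  18,
        22,  26,  30,  34,  38,  42,  46,  50,  54,  58]))
2856 [  5.69077838 -18.95130444 -22.4249757 ] [11.99529263 18.99396975 24.64537462] [ 8.00092238 -0.45181287  2.06682468]
to seat, tool axes [   9.34547209 -418.422822   -216.00053049]
```

View pics/w4c.png

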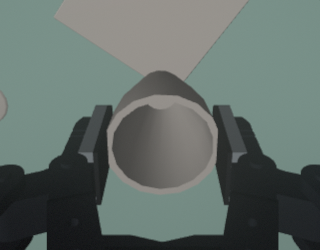

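Held upright; rim ~6 mm ahead of TCP. Carry it around the robot side of the upright, above the stop.

jog_arm(
  series=[
    [[0, 0, 0], [-10, -20, -4], 1],
    [[0, 0, 0], [-10, -38, -7], 1],
    [[0, 0, 0], [-10, -38, -7], 1],
    [[0, 0, 0], [-10, -38, -7], 1],
    [[0, 0, 0], [-7, -38, -7], 1],
    [[0, 0, 0], [0, -38, -7], 1],
    [[0, 0, 0], [0, -40, -8], 1],
    [[0, 0, 0], [0, -40, -8], 1],
  ],
)

```text
clock: 5.48
eef_pos: [480.5, -47.8, 291.3]
tool_rot: [-1.06, 1.57, 2.408]
force: [1.4, 0.4, -0.1]
width: 43.7
```

jog_arm(
  series=[
    [[0, 0, 0], [0, -34, -18], 1],
    [[0, 0, 0], [0, -33, -18], 1],
    [[0, 0, 0], [0, -31, -18], 1],
    [[0, 0, 0], [0, -15, -36], 1],
    [[0, 0, 0], [0, -10, -36], 1],
    [[0, 0, 0], [0, -5, -30], 1],
    [[0, 0, 0], [0, 0, 0], 1],
    [[0, 0, 0], [0, 0, 0], 1],
  ],
)

```text
clock: 6.48
eef_pos: [587.1, 120.9, 290.9]
tool_rot: [-0.095, 1.569, -2.911]
force: [0.2, 0.3, -0.3]
width: 43.9
```

```bash
cat > look.py <<'E'
from h import *
import sys
n=sys.argv[1]
s=read_state();M=R.from_euler('xyz',s['tool_rot']).as_matrix()
d=cap('wrist',n); print(s['clock'],s['eef_pos'],s['width'],s['force'],s['qd'].round(3)); print(M.round(3))
E
python3 look.py w5
```

```text
6.475 [587.1234339  120.88971801 290.92780197] 43.86142590294878 [ 0.23365363  0.30863876 -0.29822163] [ 0.01  -0.013  0.006  0.008  0.002 -0.001  0.003]
[[-0.002  0.32  -0.947]
 [-0.    -0.947 -0.32 ]
 [-1.    -0.     0.002]]
```

View pics/w5.png

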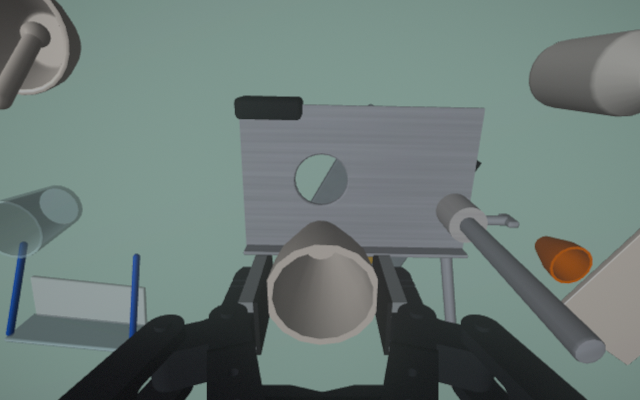

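Hole centred about (321,179), spanning 294–348 × 153–205; plate parallel to jaws.

```bash
python3 - <<'E'
from h import *
d=load('w5'); 
for u,v in [(321,179),(294.5,179),(348,179),(321,153.5),(321,205)]: print(P(d,u,v,154).round(1))
print('zs',[P(d,u,v)[2].round(1) for u,v in [(280,150),(400,150),(321,230),(400,220)]])
g=load('w5')['range_z']
pts=np.array([[P(d,u,v) for u in range(285,358)] for v in range(143,216)]); m=(pts[:,:,2]<140).astype(np.uint8)
cs,_=cv2.findContours(m,cv2.RETR_EXTERNAL,cv2.CHAIN_APPROX_NONE); c=max(cs,key=cv2.contourArea)[:,0]
w=np.array([P(d,285+u,143+v,154)[:2] for u,v in c],np.float32); print(cv2.fitEllipse(w))
s=read_state();M=R.from_euler('xyz',s['tool_rot']).as_matrix()
h=np.append(np.array(cv2.fitEllipse(w)[0]),154); print('tool frame',M.T@(h-s['eef_pos']))
# crucible rim circle in tool frame
pts=np.array([P(d,u,v) for u in range(255,390) for v in range(235,345)]); l=(pts-s['eef_pos'])@M
q=l[(l[:,0]>3)&(l[:,0]<9)&(abs(l[:,1])<18)]; print(q.min(0),q.max(0), np.median(q[:,0]))
# rim circle
print(cv2.minEnclosingCircle(q[:,1:].astype(np.float32)))
E
```

```text
[597.1 125.  154. ]
[590.9 143.4 154. ]
[603.5 106.3 154. ]
[615.1 131.1 154. ]
[577.9 118.5 154. ]
zs [np.float64(153.6), np.float64(153.6), np.float64(268.2), np.float64(153.3)]
((597.3368530273438, 124.79092407226562), (36.65840148925781, 37.44887161254883), 15.646790504455566)
tool frame [137.15536252  -0.86159042 -11.19231402]
[  6.12259825 -17.99939793 -22.43356052] [ 8.99377829 17.99073431 24.52045566] 7.173450070030702
((-0.3563463091850281, 1.269071340560913), 23.840673446655273)
```

jog_arm(
  series=[
    [[0, 0, 0], [0, -0.5, -12], 1],
    [[0, 0, 0], [20, 0, 0], 1],
    [[0, 0, 0], [30, 0, 0], 1],
    [[0, 0, 0], [20, 0, 0], 1],
    [[0, 0, 0], [10, 0, 0], 1],
    [[0, 0, 0], [0, 0, 0], 1],
    [[0, 0, 0], [0, 0, 0], 1],
  ],
)

```text
clock: 7.4
eef_pos: [600.5, 125.1, 212.3]
tool_rot: [3.077, 1.569, 0.26]
force: [0.7, -0.3, -1.2]
width: 44.0
```

```bash
python3 look.py w6; python3 - <<'E'
from h import *
d=load('w6'); s=cap('scene','s6')
a=d['img'][100:400,120:520,::-1]; b=cv2.resize(s['img'][140:260,300:460,::-1],(400,300),interpolation=cv2.INTER_CUBIC)
cv2.imwrite('pics/g6.png',np.hstack([a,b]))
E
```

```text
7.4 [600.54754111 125.11875557 212.28506348] 44.002793133230014 [ 0.73714812 -0.34672945 -1.24142951] [ 0.    -0.007  0.001  0.001 -0.    -0.001  0.002]
[[ 0.002  0.319 -0.948]
 [ 0.    -0.948 -0.319]
 [-1.     0.    -0.002]]
```

View pics/g6.png

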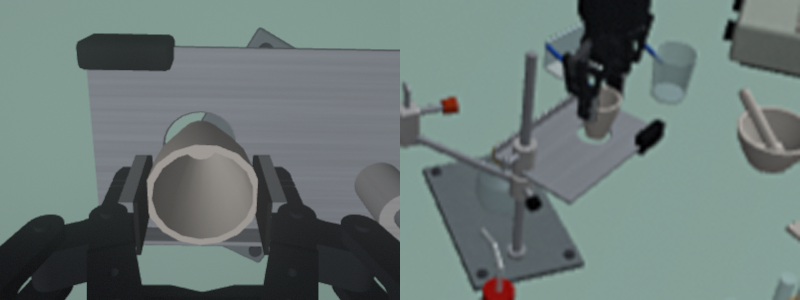

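jog_arm(
  series=[
    [[0, 0, 0], [5, 0, 1.5], 1],
    [[0, 0, 0], [8, 0, 0], 1],
    [[0, 0, 0], [7, 0, 0], 1],
    [[0, 0, 0], [0, 0, 0], 1],
    [[0, 0, 0], [0, 0, 0], 1],
  ],
)

```text
clock: 8.12
eef_pos: [598.5, 124.5, 191.3]
tool_rot: [2.877, 1.571, 0.06]
force: [-0.2, 0.3, -0.2]
width: 44.4
```

jog_arm(
  series=[
    [[0, 0, 0], [1, 0, 0], 1],
    [[0, 0, 0], [1, 0, 0], 1],
    [[0, 0, 0], [1, 0, 0], 1],
    [[0, 0, 0], [0, 0, 0], 1],
  ],
)

```text
clock: 8.62
eef_pos: [598.1, 124.7, 188.2]
tool_rot: [-0.476, 1.57, 2.991]
force: [-1.5, 0.1, 1.1]
width: 43.6
```

jog_arm(
  series=[
    [[0, 0, 0], [1, 0, 0], 1],
    [[0, 0, 0], [0, 0, 0], 1],
  ],
)

```text
clock: 8.88
eef_pos: [598.0, 124.7, 187.3]
tool_rot: [-0.502, 1.57, 2.964]
force: [-2.3, 0.4, 1.5]
width: 43.9
```

jog_arm(
  series=[
    [[0, 0, 0], [1, 0, 0], 1],
    [[0, 0, 0], [0, 0, 0], 1],
  ],
)

```text
clock: 9.12
eef_pos: [598.3, 124.8, 186.3]
tool_rot: [-1.685, 1.57, 1.782]
force: [-1.9, 0.5, 2.3]
width: 43.7
```

jog_arm(
  series=[
    [[0, 0, 0], [0.5, 0, 1], 1],
    [[0, 0, 0], [0, 0, 0], 1],
  ],
)

```text
clock: 9.38
eef_pos: [598.0, 124.7, 186.0]
tool_rot: [-2.949, 1.569, 0.518]
force: [-0.2, 2.6, 1.9]
width: 44.0
```

```bash
python3 look.py w7; python3 - <<'E'
from h import *
d=load('w7'); s=read_state();M=R.from_euler('xyz',s['tool_rot']).as_matrix()
pts=np.array([P(d,u,v) for u in range(200,440) for v in range(150,390)]); q=pts[(pts[:,2]>174)&(np.hypot(*(pts[:,:2]-s['eef_pos'][:2]).T)<25)]
l=(q-s['eef_pos'])@M; q=q[(abs(l[:,1])<18)]
A=np.c_[q[:,:2],np.ones(len(q))]
top=q[q[:,2]>178]; print(len(top),top[:,2].min(),top[:,2].max(),cv2.minEnclosingCircle(top[:,:2].astype(np.float32)))
d2=top[:,:2]-s['eef_pos'][:2]; m=np.hypot(*d2.T)>20; A=np.c_[d2[m],np.ones(m.sum())]; print('rim plane',np.linalg.lstsq(A,top[m,2],rcond=None)[0])
E
```

```text
9.375 [598.01549156 124.71061674 186.03963457] 43.97654734142335 [-0.15186044  2.59008735  1.90860891] [ 0.    -0.001  0.001  0.     0.001  0.001 -0.   ]
[[ 0.001  0.32  -0.948]
 [ 0.001 -0.948 -0.32 ]
 [-1.    -0.    -0.002]]
3158 178.00233733203362 241.42665630808023 ((598.0167236328125, 124.56671905517578), 24.907161712646484)
rim plane [  0.8057364    0.31451206 196.88474117]
```

jog_arm(
  series=[
    [[0, 0, 0], [0, 0, 0], -0.2],
    [[0, 0, 0], [0, 0, 0], -0.3],
    [[0, 0, 0], [0, 0, 0], -0.5],
    [[0, 0, 0], [0, 0, 0], -0.6],
    [[0, 0, 0], [0, 0, 0], -0.6],
    [[0, 0, 0], [0, 0, 0], -0.6],
  ],
)

```text
clock: 10.18
eef_pos: [597.5, 124.2, 185.8]
tool_rot: [2.051, 1.571, -0.766]
force: [-0.1, -0.6, 0.6]
width: 68.8
```

jog_arm(
  series=[
    [[0, 0, 0], [-10, 0, 0], -0.6],
    [[0, 0, 0], [-30, 0, 0], -0.6],
    [[0, 0, 0], [-40, 0, 0], -0.6],
    [[0, 0, 0], [-30, 0, 0], -0.6],
    [[0, 0, 0], [0, 0, 0], -0.6],
    [[0, 0, 0], [0, 0, 0], -0.6],
  ],
)

```text
clock: 10.92
eef_pos: [597.0, 124.1, 295.7]
tool_rot: [-0.099, 1.57, -2.915]
force: [-0.2, 0.2, -0.4]
width: 68.2
```

```bash
python3 look.py w8; python3 - <<'E'
from h import *
d=load('w8'); s=read_state();M=R.from_euler('xyz',s['tool_rot']).as_matrix()
pts=np.array([P(d,u,v) for u in range(150,490) for v in range(0,398)]); q=pts[(pts[:,2]>174)&(pts[:,2]<186)&(np.hypot(*(pts[:,:2]-s['eef_pos'][:2]).T)<35)]
top=q[q[:,2]>178.5]; c=cv2.minEnclosingCircle(top[:,:2].astype(np.float32));print(len(top),top[:,2].max(),c)
m=np.hypot(*(top[:,:2]-c[0]).T)>20; A=np.c_[top[m,:2]-c[0],np.ones(m.sum())]; print('rim plane',np.linalg.lstsq(A,top[m,2],rcond=None)[0])
E
```

```text
10.925 [597.01239523 124.13224278 295.66337001] 68.2278530170812 [-0.21245421  0.20920642 -0.43063575] [-0.001  0.02  -0.002  0.014  0.001 -0.    -0.   ]
[[-0.001  0.319 -0.948]
 [-0.    -0.948 -0.319]
 [-1.    -0.     0.001]]
847 180.67400714632123 ((597.125732421875, 124.2243881225586), 23.426843643188477)
rim plane [-4.39437026e-03  1.36139515e-02  1.79418639e+02]
```

View pics/w8.png

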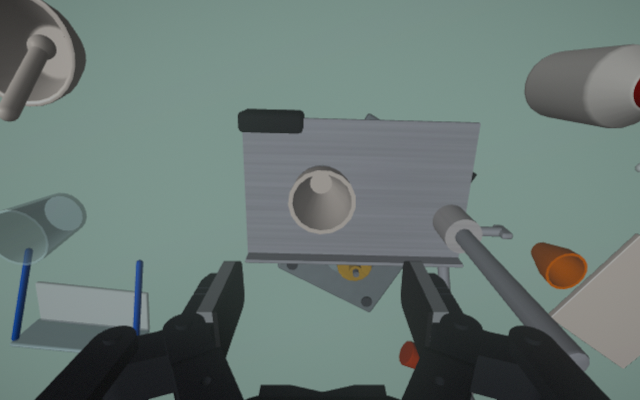

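Crucible seated level (tilt <1°, rim at ~180), released. Guard top at (271,121), plate corners (479,124), (462,264), (247,258). Now the plate pose and push pose.

```bash
python3 - <<'E'
from h import *
from scipy.optimize import least_squares
d=load('w8'); c=lambda x,y,z:P(d,x,y,z)
obs=[((100,-21),(597.1,124.3)),((158,35),c(247,260,166)[:2]),((-12,35),c(462,265,166)[:2]),((-12,-76),c(479,123,154)[:2]),((158,-80),c(239,113,169)[:2]),((114,-80),c(303,113,169)[:2])]
A=np.array([o[0] for o in obs],float);B=np.array([o[1] for o in obs])
f=lambda p:A@np.array([[np.cos(p[2]),np.sin(p[2])],[-np.sin(p[2]),np.cos(p[2])]])+p[:2]-B
r=least_squares(lambda p:f(p).ravel(),[604,22,1.9],loss='soft_l1'); p=r.x; print(p,f(p).round(1).tolist())
C,S=np.cos(p[2]),np.sin(p[2]);Rm=np.array([[C,-S],[S,C]])
s=read_state();M=R.from_euler('xyz',s['tool_rot']).as_matrix(); print(s['qpos'].round(2))
t=np.append(Rm@[136,-111]+p[:2],175); print(t,M.T@(t-s['eef_pos'])); print('tool yaw err', np.arctan2(-M[1,1],-M[0,1])-p[2])
pts=np.array([P(d,u,v) for u in range(240,304) for v in range(108,134)]);q=(pts[(pts[:,2]>163)&(pts[:,2]<175)][:,:2]-p[:2])@Rm
print('guard top in plate coords',len(q),np.percentile(q,[2,98],axis=0))
E
```

```text
[607.39649673  22.55275026   1.87670815] [[0.2, -0.1], [-3.0, 0.4], [-0.9, -2.7], [2.5, -0.7], [0.4, 2.1], [0.1, 0.3]]
[-0.26  0.53  0.01  1.59 -0.    1.03 -1.49]
[672.2849315  185.66771289 175.        ] [119.91082851 -34.24823273 -91.44035803]
tool yaw err 0.019170809455137716
guard top in plate coords 1323 [[115.14254474 -80.04031584]
 [155.3445589  -66.75708507]]
```

jog_arm(
  series=[
    [[1.1, 0, 0], [0, -12, -31], 1],
    [[0, 0, 0], [0, -12, -32], 1],
    [[0, 0, 0], [0, -11, -29], 1],
    [[0, 0, 0], [0, 0, 0], 1],
    [[0, 0, 0], [40, 0, 0], 1],
    [[0, 0, 0], [40, 0, 0], 1],
    [[0, 0, 0], [30, 0, 0], 1],
    [[0, 0, 0], [0, 0, 0], 1],
  ],
)

```text
clock: 11.98
eef_pos: [671.5, 184.3, 182.5]
tool_rot: [0.047, 1.563, -2.79]
force: [-0.4, 0.2, 1.2]
width: -0.3
```

jog_arm(
  series=[
    [[0, 0, 0], [10, 0, 0], 1],
    [[0, 0, 0], [0, 0, 0], 1],
    [[0, 0, 0], [0, 0, 0], 1],
  ],
)

```text
clock: 12.35
eef_pos: [674.7, 185.8, 176.9]
tool_rot: [3.106, 1.569, 0.27]
force: [-0.3, 0.7, -0.3]
width: 0.4
```

```bash
python3 look.py w9;  python3 - <<'E'
from h import *
s=read_state(); p=np.array([607.4,22.6]);t=1.8767
Rm=np.array([[np.cos(t),-np.sin(t)],[np.sin(t),np.cos(t)]]); print((s['eef_pos'][:2]-p)@Rm)
E
```

```text
12.35 [674.74593123 185.83192658 176.87185067] 0.4151224160383781 [-0.25535303  0.74732112 -0.25097214] [-0.001  0.    -0.    -0.001 -0.001 -0.002 -0.   ]
[[ 0.002  0.301 -0.954]
 [ 0.    -0.954 -0.301]
 [-1.     0.    -0.002]]
[ 135.40281106 -113.3609391 ]
```

View pics/w9.png

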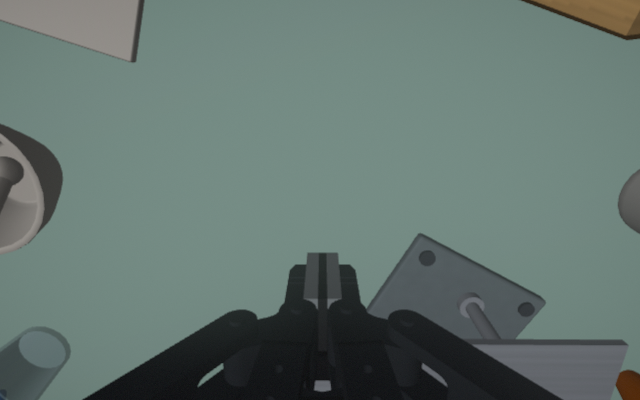

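Closed fingertips stand behind the guard (fingers at (322,300), guard hidden below). Feel for contact.

jog_arm(
  series=[
    [[0, 0, 0], [0, 0, 8], 1],
    [[0, 0, 0], [0, 0, 8], 1],
    [[0, 0, 0], [0, 0, 2], 1],
    [[0, 0, 0], [0, 0, 2], 1],
    [[0, 0, 0], [0, 0, 0], 1],
  ],
)

```text
clock: 13.02
eef_pos: [655.2, 179.8, 175.9]
tool_rot: [-3.13, 1.571, 0.318]
force: [0.8, 0.2, 0.2]
width: 0.0
```

jog_arm(
  series=[
    [[0, 0, 0], [0, 0, 1], 1],
    [[0, 0, 0], [0, 0, 1], 1],
    [[0, 0, 0], [0, 0, 1], 1],
  ],
)

```text
clock: 13.4
eef_pos: [652.9, 179.3, 175.9]
tool_rot: [-2.962, 1.569, 0.485]
force: [1.9, 0.5, -1.6]
width: -0.1
```

jog_arm(
  series=[
    [[0, 0, 0], [0, 0, 1], 1],
    [[0, 0, 0], [0, 0, 1], 1],
    [[0, 0, 0], [0, 0, 1], 1],
  ],
)

```text
clock: 13.78
eef_pos: [649.7, 178.8, 176.1]
tool_rot: [-2.594, 1.569, 0.854]
force: [2.0, 2.4, -1.3]
width: -0.1
```

Contact made (~2 N). Sweep along the arc, turning the tool with the plate.

jog_arm(
  series=[
    [[-1.2, 0, 0], [0, -1.85, 2.88], 1],
    [[-2, 0, 0], [0, -3.1, 4.8], 1],
    [[-2, 0, 0], [0, -3.1, 4.8], 1],
    [[-2, 0, 0], [0, -3.1, 4.8], 1],
    [[-2, 0, 0], [0, -3.1, 4.8], 1],
    [[-2, 0, 0], [0, -3.1, 4.8], 1],
    [[-2, 0, 0], [0, -3.1, 4.8], 1],
    [[-2, 0, 0], [0, -3.1, 4.8], 1],
  ],
)

```text
clock: 14.78
eef_pos: [606.2, 184.2, 175.9]
tool_rot: [0.841, 1.57, -1.727]
force: [1.5, 3.1, 1.1]
width: 0.3
```

```bash
cat > arc.py <<'E'
from h import *
s=read_state();M=R.from_euler('xyz',s['tool_rot']).as_matrix();th=np.arctan2(-M[1,1],-M[0,1])%(2*np.pi)
Rm=np.array([[np.cos(th),-np.sin(th)],[np.sin(th),np.cos(th)]])
print(s['clock'],'tool angle',th.round(4),'tcp in plate-like frame',((s['eef_pos'][:2]-[607.0,22.5])@Rm).round(2),s['eef_pos'][2].round(1),'force tool',(M.T@s['force']).round(1))
E
python3 arc.py
```

```text
14.775 tool angle 2.1442 tcp in plate-like frame [136.27 -87.09] 175.9 force tool [-1.1 -1.8 -2.9]
```

jog_arm(
  series=[
    [[-2, 0, 0], [0, -3.1, 4.8], 1],
    [[-2, 0, 0], [0, -3.1, 4.8], 1],
    [[-2, 0, 0], [0, -3.1, 4.8], 1],
    [[-2, 0, 0], [0, -3.1, 4.8], 1],
    [[-2, 0, 0], [0, -3.1, 4.8], 1],
    [[-2, 0, 0], [0, -3.1, 4.8], 1],
    [[-2, 0, 0], [0, -3.1, 4.8], 1],
    [[-2, 0, 0], [0, -3.1, 4.8], 1],
  ],
)

```text
clock: 15.78
eef_pos: [560.9, 178.8, 175.7]
tool_rot: [-0.154, 1.57, -2.443]
force: [1.6, 0.3, 0.5]
width: 0.2
```

jog_arm(
  series=[
    [[-2, 0, 0], [0, -3.1, 4.8], 1],
    [[-2, 0, 0], [0, -3.1, 4.8], 1],
    [[-2, 0, 0], [0, -3.1, 4.8], 1],
    [[-2, 0, 0], [0, -3.1, 4.8], 1],
    [[-2, 0, 0], [0, -3.1, 4.8], 1],
    [[-2, 0, 0], [0, -3.1, 4.8], 1],
    [[-2, 0, 0], [0, -3.1, 4.8], 1],
    [[0, 0, 0], [0, 0, 0], 1],
  ],
)

```text
clock: 16.77
eef_pos: [523.4, 163.6, 175.7]
tool_rot: [-0.66, 1.569, -2.706]
force: [-0.2, -0.2, 0.6]
width: 0.2
```

```bash
python3 arc.py; python3 - <<'E'
from h import *
s=cap('scene','s10'); t=cap('top','t10')
b=[cv2.resize(x,(400,400),interpolation=cv2.INTER_CUBIC) for x in (s['img'][130:250,280:400,::-1],t['img'][130:250,240:360,::-1])]
cv2.imwrite('pics/g10.png',np.hstack(b))
E
```

```text
16.775 tool angle 2.6657 tcp in plate-like frame [138.91 -87.16] 175.7 force tool [-0.6 -0.1  0.2]
```

View pics/g10.png

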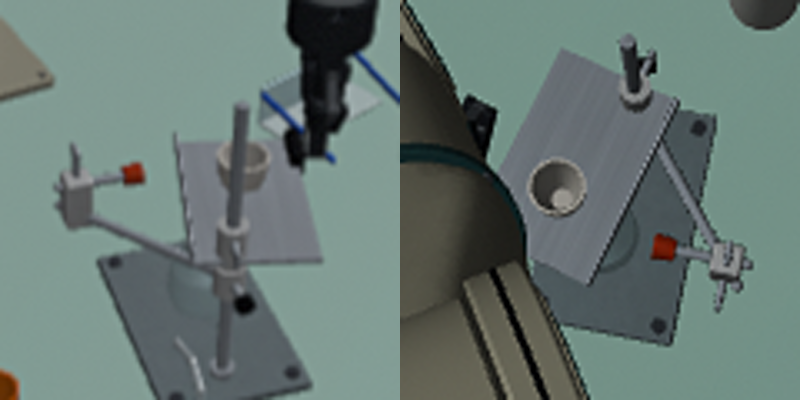

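Plate at mid-sweep with the crucible seated; bung face at crop (653,246), lip edge from (593,285) to (678,100) in the right half. Continue, then estimate the remaining angle.

jog_arm(
  series=[
    [[-1.5, 0, 0], [0, -2.3, 3.6], 1],
    [[-2, 0, 0], [0, -3.1, 4.8], 1],
    [[-2, 0, 0], [0, -3.1, 4.8], 1],
    [[-1.5, 0, 0], [0, -2.3, 3.6], 1],
    [[-1, 0, 0], [0, -1.5, 2.4], 1],
    [[0, 0, 0], [0, 0, 0], 1],
  ],
)

```text
clock: 17.62
eef_pos: [504.9, 151.3, 175.8]
tool_rot: [-0.707, 1.57, -2.614]
force: [0.2, -0.3, 0.1]
width: 0.3
```

```bash
python3 arc.py; python3 - <<'E'
from h import *
t=load('t10'); c=lambda x,y,z:P(t,240+x*.3,130+y*.3,z)[:2]
a,b=c(193,285,166),c(278,100,166); print(a,b,np.arctan2(*(a-b)[::-1]), np.linalg.norm(a-b))
print('bung',c(253,246,158),c(253,246,164))
E
```

```text
17.625 tool angle 2.8051 tcp in plate-like frame [138.94 -87.87] 175.8 force tool [-0.1  0.3  0.2]
[446.13141793  55.30906973] [598.51083575 -12.17893727] 2.7246633466193564 166.65568715322135
bung [478.92482202   7.84358493] [477.97292272   7.66521528]
```

jog_arm(
  series=[
    [[-0.5, 0, 0], [0, -0.75, 1.2], 1],
    [[-0.5, 0, 0], [0, -0.75, 1.2], 1],
    [[-0.5, 0, 0], [0, -0.75, 1.2], 1],
    [[-0.5, 0, 0], [0, -0.75, 1.2], 1],
  ],
)

```text
clock: 18.12
eef_pos: [500.9, 148.1, 175.8]
tool_rot: [2.714, 1.571, 0.842]
force: [0.6, 1.4, -0.3]
width: 0.3
```

jog_arm(
  series=[
    [[-0.5, 0, 0], [0, -0.75, 1.2], 1],
    [[-0.5, 0, 0], [0, -0.75, 1.2], 1],
    [[-0.5, 0, 0], [0, -0.75, 1.2], 1],
  ],
)

```text
clock: 18.5
eef_pos: [497.6, 145.3, 175.8]
tool_rot: [-1.867, 1.571, 2.57]
force: [0.6, 0.4, -0.4]
width: 0.1
```

jog_arm(
  series=[
    [[-0.5, 0, 0], [0, -0.75, 1.2], 1],
    [[-0.5, 0, 0], [0, -0.75, 1.2], 1],
  ],
)

```text
clock: 18.75
eef_pos: [495.5, 143.3, 175.8]
tool_rot: [-1.414, 1.571, 3.041]
force: [-0.5, 1.6, -1.3]
width: 0.2
```

```bash
python3 arc.py; python3 - <<'E'
from h import *
t=cap('top','t11')
E
```

```text
18.75 tool angle 2.8843 tcp in plate-like frame [138.54 -88.47] 175.8 force tool [ 1.3 -0.9 -1.4]
```

jog_arm(
  series=[
    [[-0.5, 0, 0], [0, -0.75, 1.2], 1],
    [[-0.4, 0, 0], [0, -0.6, 1.0], 1],
    [[-0.3, 0, 0], [0, -0.45, 0.7], 1],
  ],
)

```text
clock: 19.18
eef_pos: [493.1, 141.0, 175.8]
tool_rot: [-1.607, 1.571, 2.869]
force: [0.7, 1.7, 0.0]
width: -0.2
```

jog_arm(
  series=[
    [[-0.4, 0, 0], [0, -0.6, 1.0], 1],
    [[-0.3, 0, 0], [0, -0.45, 0.7], 1],
  ],
)

```text
clock: 19.42
eef_pos: [491.7, 139.6, 175.8]
tool_rot: [-1.7, 1.571, 2.788]
force: [-0.0, 1.9, -0.2]
width: 0.0
```

jog_arm(
  series=[
    [[-0.3, 0, 0], [0, -0.45, 0.7], 1],
    [[-0.3, 0, 0], [0, -0.45, 0.7], 1],
  ],
)

```text
clock: 19.68
eef_pos: [490.5, 138.5, 175.8]
tool_rot: [-1.732, 1.571, 2.767]
force: [0.7, 2.4, -1.0]
width: 0.2
```

```bash
python3 arc.py
```

```text
19.675 tool angle 2.9277 tcp in plate-like frame [138.46 -88.59] 175.8 force tool [ 1.   0.2 -2.5]
```

jog_arm(
  series=[
    [[-0.3, 0, 0], [0, -0.45, 0.7], 1],
    [[-0.3, 0, 0], [0, -0.45, 0.7], 1],
  ],
)

```text
clock: 19.92
eef_pos: [489.3, 137.2, 175.8]
tool_rot: [-1.609, 1.571, 2.9]
force: [-0.3, 2.2, -0.6]
width: -0.1
```

jog_arm(
  series=[
    [[-0.3, 0, 0], [0, -0.45, 0.7], 1],
    [[-0.2, 0, 0], [0, -0.3, 0.5], 1],
  ],
)

```text
clock: 20.18
eef_pos: [488.4, 136.2, 175.8]
tool_rot: [-2.628, 1.571, 1.89]
force: [-0.3, 2.6, -1.1]
width: -0.3
```

jog_arm(
  series=[
    [[-0.2, 0, 0], [0, -0.3, 0.5], 1],
    [[-0.2, 0, 0], [0, -0.3, 0.5], 1],
  ],
)

```text
clock: 20.42
eef_pos: [487.6, 135.4, 175.8]
tool_rot: [-1.832, 1.571, 2.692]
force: [0.3, 1.9, -0.9]
width: -0.1
```

jog_arm(
  series=[
    [[-0.2, 0, 0], [0, -0.3, 0.5], 1],
    [[-0.2, 0, 0], [0, -0.3, 0.5], 1],
  ],
)

```text
clock: 20.68
eef_pos: [486.8, 134.5, 175.8]
tool_rot: [-2.038, 1.571, 2.494]
force: [0.2, 2.7, -1.1]
width: 0.2
```

jog_arm(
  series=[
    [[-0.2, 0, 0], [0, -0.3, 0.5], 1],
    [[-0.2, 0, 0], [0, -0.3, 0.5], 1],
  ],
)

```text
clock: 20.92
eef_pos: [486.3, 134.0, 175.8]
tool_rot: [2.71, 1.57, 0.966]
force: [0.3, 3.9, -1.0]
width: 0.2
```

jog_arm(
  series=[
    [[-0.2, 0, 0], [0, -0.3, 0.5], 1],
    [[-0.2, 0, 0], [0, -0.3, 0.5], 1],
  ],
)

```text
clock: 21.18
eef_pos: [485.8, 133.5, 175.9]
tool_rot: [2.605, 1.569, 0.868]
force: [0.4, 6.0, -2.6]
width: 0.3
```

jog_arm(
  series=[
    [[-0.2, 0, 0], [0, -0.3, 0.5], 1],
    [[-0.2, 0, 0], [0, -0.3, 0.5], 1],
    [[0, 0, 0], [0, 0, 0], 1],
  ],
)

```text
clock: 21.55
eef_pos: [485.4, 133.1, 175.9]
tool_rot: [2.602, 1.568, 0.872]
force: [1.4, 5.4, -4.5]
width: 0.0
```

```bash
python3 arc.py
```

```text
21.55 tool angle 2.9823 tcp in plate-like frame [137.66 -89.93] 175.9 force tool [ 4.5  0.5 -5.5]
```

jog_arm(
  series=[
    [[-0.2, 0, 0], [0.2, -0.3, 0.6], 1],
    [[-0.2, 0, 0], [0.2, -0.3, 0.6], 1],
  ],
)

```text
clock: 21.8
eef_pos: [485.1, 132.8, 175.9]
tool_rot: [2.534, 1.566, 0.811]
force: [1.8, 7.9, -1.3]
width: 0.2
```

```bash
python3 arc.py
```

```text
21.8 tool angle 2.9897 tcp in plate-like frame [137.2  -90.63] 175.9 force tool [ 1.3  0.6 -8.1]
```

jog_arm(
  series=[
    [[-0.1, 0, 0], [0.1, -0.15, 0.4], 1],
    [[0, 0, 0], [0, 0, 0.1], 1],
  ],
)

```text
clock: 22.05
eef_pos: [485.0, 132.7, 175.9]
tool_rot: [2.546, 1.566, 0.825]
force: [1.5, 8.3, -1.1]
width: 0.1
```

```bash
python3 arc.py
```

```text
22.05 tool angle 2.9916 tcp in plate-like frame [137.14 -90.77] 175.9 force tool [ 1.1  0.3 -8.5]
```

jog_arm(
  series=[
    [[0, 0, 0], [0, 0, 0.1], 1],
    [[0, 0, 0], [0, 0, 0], 1],
    [[0, 0, 0], [0, 0, 0], 1],
  ],
)

```text
clock: 22.42
eef_pos: [485.0, 132.7, 175.9]
tool_rot: [2.56, 1.565, 0.839]
force: [2.9, 7.9, -1.7]
width: 0.3
```

jog_arm(
  series=[
    [[0, 0, 0], [0, 0, -1], 1],
    [[0, 0, 0], [0, 0, -1], 1],
    [[0, 0, 0], [0, 0, -1], 1],
    [[0, 0, 0], [0, 0, -2], 1],
    [[0, 0, 0], [0, 0, -4], 1],
    [[0, 0, 0], [0, 0, -8], 1],
    [[0, 0, 0], [0, 0, -16], 1],
    [[0, 0, 0], [0, 0, 0], 1],
  ],
)

```text
clock: 23.42
eef_pos: [488.6, 165.0, 175.4]
tool_rot: [3.001, 1.569, 1.282]
force: [-0.4, -0.3, 0.6]
width: -0.2
```

jog_arm(
  series=[
    [[0, 0, 0], [-20, 0, 0], 1],
    [[0, 0, 0], [-40, 0, 0], 1],
    [[0, 0, 0], [-50, 0, -20], 1],
    [[0, 0, 0], [-40, 0, -40], 1],
    [[0, 0, 0], [0, 0, -50], 1],
    [[0, 0, 0], [0, 0, -40], 1],
    [[0, 0, 0], [0, 0, 0], 1],
    [[0, 0, 0], [0, 0, 0], 1],
  ],
)

```text
clock: 24.42
eef_pos: [511.0, 310.1, 324.8]
tool_rot: [-0.252, 1.569, -1.974]
force: [-0.4, -1.0, 0.4]
width: 0.2
```

```bash
python3 arc.py; python3 - <<'E'
from h import *
s=cap('scene','s12'); t=cap('top','t12')
b=[cv2.resize(x,(400,400),interpolation=cv2.INTER_CUBIC) for x in (s['img'][130:250,280:400,::-1],t['img'][130:250,240:360,::-1])]
cv2.imwrite('pics/g12.png',np.hstack(b))
pts=np.array([P(s,u,v) for u in range(300,400) for v in range(130,230)]); q=pts[(pts[:,2]>177)&(pts[:,2]<184)&(pts[:,0]<560)&(pts[:,1]>15)]
print(len(q),q.mean(0),cv2.minEnclosingCircle(q[:,:2].astype(np.float32)) if len(q) else '')
E
```

```text
24.425 tool angle 2.9899 tcp in plate-like frame [ 138.31 -269.83] 324.8 force tool [-0.4 -0.2  1. ]
12 [507.16111132  68.91585684 178.01948313] ((513.4619750976562, 60.435726165771484), 23.1323184967041)
```

View pics/g12.png

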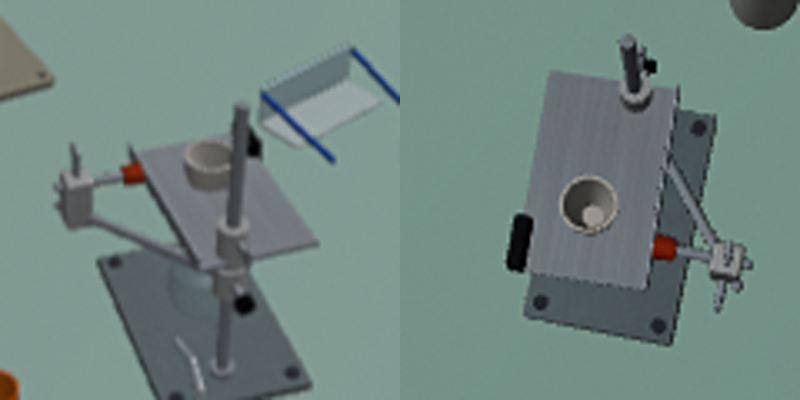

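The lip rests against the bung (crop (655,247)), the crucible is still seated at (588,205), and the gripper is clear. I'll hand it in.

```bash
python3 -c "
from cell import *
s=read_state(); print(s['clock'],abs(s['qd']).max()); print(finish_job())"
```

```text
24.525 0.007237667040728864
the job is handed in; nothing more can be done
None
```

The crucible is seated in the plate's hole and the plate rests against the red bung. I handed the job in at 24.5 s of the 58 s allowed, with the gripper clear and the arm still.

- **Crucible:** I set it in the hole while the plate was still swung out and let go. A check straight after release showed the rim level (under 1° of tilt) and at about 180 mm, as expected.
- **Swing:** I then turned the plate about the upright, touching only the black guard with closed fingertips. I pushed in small steps until the wrist force rose, held a moment, and backed off.
- **Push force:** The wrist read about 8.3–8.5 N at the guard, and about 8 N after a short hold. Allowing for the sleeve's drag, I put the force at the bung at about 8 N. That figure is estimated, not measured, and single readings scattered by about 1 N.
- **Sideways load on the guard:** One reading showed about 4.5 N of vertical force at the guard, from the fingertips rubbing on its face. I eased it out, and later readings were 1–2 N.
- **Final check:** The last pictures show the lip against the bung and the crucible upright in the hole. The nearby items in view looked undisturbed; I did not re-check the rest of the bench.

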